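# Pack the sample kit from under the stack

## Robot

A 7-joint arm with a two-finger parallel gripper is mounted at the origin on a cart in front of the work surface, level with it; the furniture and walls round the work are solid. World frame = base frame: x ahead of the robot, y to its left, z up, the work surface at z = 0. Lengths are in m, angles in rad, forces in N, time in s.
With the tool pointing down it reaches from about 0.425 to 1.025 m from the base axis. Payload 9.4 kg.
Tool frame: the origin (TCP) lies at the very end of the fingers, on their centre line; the grasp point (between the pads) lies ctrl.pinch_z behind it (ctrl.pinch_z is the distance from the TCP to the grasp point, in m); z points along the fingers, y is the direction in which the jaws open and shut (so a half turn about z gives the same grasp; the last joint's range is limited). The gripper opens to 85 mm and grips with 20 to 120 N. Pads are 22 mm wide; open, the fingers measure 114 mm over their backs; the gripper's body (76 mm by 85 mm) begins 54 mm behind the grasp point. The pads swing forward as they close: fully open they stand 13 mm farther back than shut.
Start: joints at [-1.282, 0.599, -0.003, 1.599, 0.002, 0.943, -0.08], TCP at [0.259, 0.677, 0.231] pointing down, gripper open.
Joint ranges: [-2.57, 2.57], [-0.35, 1.97], [-1.29, 1.29], [0.11, 2.56], [-1.05, 4.19], [0.11, 1.86], [-2.63, 2.63]. Speed limits (rad/s): [2.22, 2.22, 3.01, 3.01, 3.14, 3.14, 3.14].

## Interface

Orientations are given as [roll, pitch, yaw] about the fixed x, y, z axes, in that order (R = Rz(yaw) Ry(pitch) Rx(roll)).
In Python, from station import ctrl gives the robot as it stands.
- The arm moves only by the tool move_arm, never from a script. Its argument "moves" is a list of rows, each an object with "delta_pos": the shift along the tool's x, y, z each as a share of 100 mm, from -1 to 1, a list of three; "rot": the turn, a rotation vector about the tool's x, y, z each as a share of pi rad, from -1 to 1, a list of three; "jaw": the opening, from -1 (shut) to 1 (fully open), so that 0 is half open. In form: [{"delta_pos": [x, y, z], "rot": [wx, wy, wz], "jaw": jaw}, ...]. A call has 1 to 20 rows; each row is the pose to reach, as a shift and turn from the pose commanded when the call began, along the tool's axes at that moment, turning the shorter way round; what a row does not reach only later rows make up. A row lasts 1/12 s, in which the tool goes at most 41.7 mm and 7.16 degrees, less where a joint would pass 70% of its speed; a pose out of reach is approached as far as the arm can. A call with a number of a shift or a turn outside -1 to 1 is refused whole. A call with a gripper value outside its range is refused whole. The fingers move at their own pace and stop on an object; "force" is the grip in N (left out, the last holds). Time passes only in rows, so rows that repeat a pose let the fingers close. It gives the time, the measured TCP pose, the force and the opening at its end, in the units of the state.
- ctrl.get_obs(): the state, without advancing time (a new reading comes with each control period).
- ctrl.get_image(name): name is "scene" or "side" or "wrist"; returns the picture (420x560x3 uint8, red, green, blue); there is no depth.
- ctrl.camera_params(name): a dict with "fovy" (degrees; the focal length in pixels is half the picture's height over the tangent of half this angle, whatever the lens; pixels are square), "cx", "cy" (the principal point, pixels), "D" ([k1, k2, p1, p2, k3] as OpenCV has them; the pictures are not rectified), "rvec" (rotation vector, rad) and "tvec" (3), from world to camera coordinates, as OpenCV has them. Camera axes: x right, y down, z forward; pixel columns grow to the right and rows downward; lengths in m; the calibration is good to about 2 mm. A picture is of the moment at which its call begins: read the wrist's pose just before it. camera_params takes no time and is no camera call; for the wrist camera it gives the pose at the moment of the call.
- ctrl.hand_in(): hands the job in, once; it reports no verdict.
The state is a dict: "clock": time; "joint_pos": joint angles; "joint_velocities": joint speeds; "joint_efforts": joint torques, N m; "ee_pos": TCP position; "ee_rot": TCP orientation; "contact_force": force on the tool from outside, world axes, zero at the start; "ft_torque": the same for the moment, N m; "finger_gap": opening from 0.0 (shut) to 1.0 (fully open).
Only numpy, scipy, OpenCV 4.12 (cv2) and the standard library are available. Lean on these libraries where they do the work, as an engineer would, in place of code of your own. Each camera call takes 0.05 s, during which the arm holds its last target. There are 200 camera calls.

## Task

Pack the white kit tray so that it holds exactly one blue slide carrier, one red-capped vial and one brass weight; one of the two small things is already in it, so add only the other kind and no duplicate. The blue carrier is at the bottom of the stack in the grey holder: slide it out through the front gate by its upright fin, gently, so that the two grey carriers and the open tin on them settle in the holder without being lifted or toppled, then lay it flat in the tray's wide bay. Stand the missing small thing upright in the narrow bay and leave everything else on the bench where it is.

Things in the scene. Friction and masses are not known exactly. Their poses are not given: they have to be found in the camera images.
- holder: Grey open-topped holder fixed to the bench, 120 x 102 x 105 mm, without a floor (its contents stand on the bench). Origin on the bench at the middle of the stack's place; x points from the front gate to the back wall, so -x is the way out, roughly to the robot's left; z up. Inside 110 mm long (x -54 to +56 mm), 62 mm wide; side and back walls 34 mm high.
- gate (a point): Middle of the front gate of the holder, at bench height; axes as the holder's. The gate is 6 mm thick, 105 mm high, with uprights at y = +-20 and +-34 mm; below its low crossbar a slot 15.5 mm high and 62 mm wide passes only the lowest carrier. A hand pointing straight down at the fin strikes the uprights: lean it back from the gate by about 35 degrees.
- blue_carrier: Blue slide carrier, loose, about 90 g, at the bottom of the stack: a board 100 x 56 x 12 mm (x, y, z) with a tongue in front (-x), 14 mm wide, 12 mm thick, that ends in an upright fin; 139 mm long in all. Origin at the middle of the board's underside. At the start its axes are the holder's; it is clear after sliding 115 mm along -x. The rest then comes down 12 mm, back end first.
- fin (a point): Centre of the foot of the blue carrier's upright fin, at its underside, 79 mm in front (-x) of the carrier's origin; axes as the carrier's. The fin is 18 mm long (x), 14 mm wide (y) and 34 mm high; it stands 10 to 28 mm in front of the gate at the start.
- grey_low: Plain grey slide carrier 100 x 56 x 12 mm, 60 g, loose, lying on the blue one. Origin at the middle of its underside.
- grey_top: Plain grey slide carrier 100 x 56 x 12 mm, 60 g, loose, lying on the lower grey one. Origin at the middle of its underside.
- open_tin: Open aluminium tin with soil in it, 53 mm in diameter, 40 mm high, 60 g, standing loose on the top grey carrier. Origin at the centre of its underside, z up.
- kit: White kit tray fixed to the bench, 175 x 215 mm (x, y), outer walls 5 mm thick and 18 mm high, grey floor at bench height (z = 0). One divider 5 mm thick and 12 mm high along x at y = -10 mm parts the wide bay (+y) from the narrow bay (-y). Origin at the centre on the bench, z up.
- wide_bay (a point): Centre of the floor of the tray's wide bay, for the blue carrier: inside 165 mm along the tray's x and 110 mm along its y. The carrier lies with its length along x, fin at either end. Axes as the tray's.
- scope_foot (a point): Centre of the foot of the fixed binocular microscope between the holder and the tray, 246 x 164 mm (x, y), 364 mm high; it never moves. Pass between it and the robot, or well above it.
- narrow_bay (a point): Centre of the floor of the tray's narrow bay, for the vial and the weight: inside 165 mm along x, 90 mm along y. One of the two already stands in it, within 55 mm of the centre along x and 5 mm along y; set the other at the roomier end, some 58 mm from the centre. Axes as the tray's.
- vial_1: Clear sample vial with red screw cap, 34 mm in diameter, 35 mm high, 40 g (body 33 mm wide up to 30 mm). It may stand in the tray or on the bench. Origin at the centre of its underside, z up.
- vial_2: A second vial exactly like the first, on the bench. Either vial may serve.
- weight_1: Brass balance weight with a knob, 28 mm in diameter, 38 mm high, 200 g; the straight body reaches up to about 22 mm. It may stand in the tray or on the bench. Origin at the centre of its underside, z up.
- weight_2: A second brass weight exactly like the first, on the bench. Either weight may serve.
- tin: Lidded aluminium tin, 63 mm in diameter, 42 mm high: a bystander, not to be moved. Origin under its centre.
- pebble: Pale flat pebble 34 x 38 x 15 mm: a bystander, not to be moved. Origin under its centre.
- loupe: Folding steel hand lens 28 x 46 x 16 mm: a bystander, not to be moved. Origin under its centre.

How it is judged:
By the outcome, as a careful person would: the job done as asked, in the order asked, and still so for the second after the job is handed in, with the robot touching nothing.
It also fails if it takes over 70 s, if anything falls off the work surface, if the arm or the gripper's body presses on something with over 40 N, if the wrist force passes 120 N, or if a joint passes its speed limit or range.

## Working session

There is one attempt and no reset: what is moved stays moved. The work goes in short steps, Python scripts to look and compute and a tool call to move; the robot and the scene stay as the last step left them, time stands still between calls to the robot, and variables do not carry over. Pictures are saved under pics/ and viewed, about 8 in all and at most 12, crops included, and the job is handed in when it is done.

Besides the shell and the picture viewer there is one more tool, called after "Emit:" as name([rows], argument=value, ...), one row to a line, values as JSON. move_arm: Moves the arm, as the interface text tells. Shift numbers are shares of 100 mm and turn numbers shares of pi rad, none past 1 either way. Its arguments: {"type":"object","properties":{"moves":{"type":"array"},"force":{"type":"number"}},"required":["moves"]}

```bash
ls; mkdir -p pics; cat > h.py <<'E'
from station import ctrl
import numpy as np, cv2
from scipy.spatial.transform import Rotation as R
def cam(n):
    p=ctrl.camera_params(n); f=210/np.tan(np.radians(p["fovy"])/2)
    return np.array([[f,0,p["cx"]],[0,f,p["cy"]],[0,0,1]]),np.array(p["D"],float),np.array(p["rvec"],float),np.array(p["tvec"],float)
def shot(n,fn):
    c=cam(n); im=ctrl.get_image(n); cv2.imwrite(f"pics/{fn}.png",im[:,:,::-1]); np.savez(f"pics/{fn}.npz",K=c[0],D=c[1],r=c[2],t=c[3]); return im
def load(fn):
    z=np.load(f"pics/{fn}.npz"); return z["K"],z["D"],z["r"],z["t"]
def back(c,uv,z):
    K,D,r,t=c; uv=np.array(uv,float).reshape(-1,1,2)
    n=cv2.undistortPoints(uv,K,D).reshape(-1,2); M=cv2.Rodrigues(r)[0]; o=-M.T@t
    d=np.c_[n,np.ones(len(n))]@M; z=np.broadcast_to(z,len(n))
    return o+d*((z-o[2])/d[:,2])[:,None]
def proj(c,P):
    return cv2.projectPoints(np.array(P,float).reshape(-1,1,3),c[2],c[3],c[0],c[1])[0].reshape(-1,2)
def pose():
    o=ctrl.get_obs(); return np.array(o["ee_pos"]),R.from_euler("xyz",o["ee_rot"])
def go(p,Rt):
    "shift/turn to the target in move units"
    p0,R0=pose(); print("dpos",(R0.inv().apply(np.array(p)-p0)*10).round(4),"rot",((R0.inv()*Rt).as_rotvec()/np.pi).round(4))
E
python3 - <<'E'
from h import *
print(ctrl.pinch_z, ctrl.get_obs())
for n in("scene","side","wrist"):
    shot(n,n+"0"); c=cam(n); print(n,c[0][0,0],c[0][:2,2],c[1],"pos",-cv2.Rodrigues(c[2])[0].T@c[3])
a=[cv2.imread(f"pics/{n}0.png") for n in("scene","side","wrist")]
E
```

```text
pics
0.0187 {'clock': 0.0, 'joint_pos': array([-1.28170865,  0.60012446, -0.002553  ,  1.60013972,  0.00179167,
        0.94291408, -0.07982666]), 'joint_velocities': array([ 9.04036808e-04,  1.64566338e-04,  1.26910867e-03, -3.60767853e-04,
        3.73839056e-04,  7.57049885e-04,  7.12025604e-06]), 'joint_efforts': array([-8.08355571e-05, -7.76441717e+01,  1.56475235e+00, -2.58013773e+01,
        1.23413710e-02,  9.00597690e-03,  7.04338220e-06]), 'ee_pos': array([0.2591575 , 0.67658145, 0.23041379]), 'ee_rot': array([-3.14001488e+00,  1.32727534e-04,  2.77584010e+00]), 'contact_force': array([ 0.59361412, -1.11559617, -0.86633868]), 'ft_torque': array([-0.06386982,  0.02924425, -0.02890858]), 'finger_gap': 0.9987849025580667}
scene 379.8991134904611 [275.71934472 209.40801129] [-0.06404677  0.          0.          0.          0.        ] pos [-0.3000461   0.77612655  0.56925218]
side 406.28267319584046 [276.5706436  213.86176747] [0.03169 0.      0.      0.      0.     ] pos [0.52972408 0.81334668 0.74870717]
wrist 294.28968764214045 [283.32298636 209.40803512] [-0.04233498  0.          0.          0.          0.        ] pos [0.1856168  0.7051552  0.37415051]
```

View pics/scene0.png

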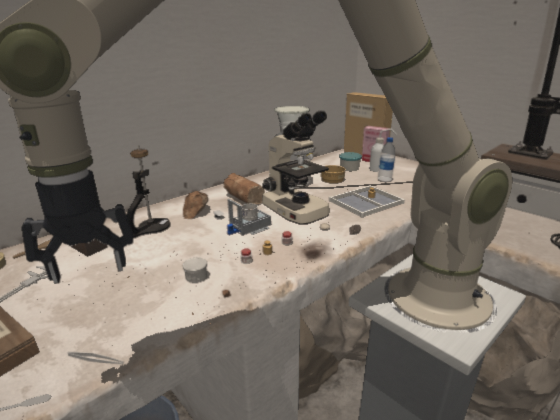

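View pics/side0.png

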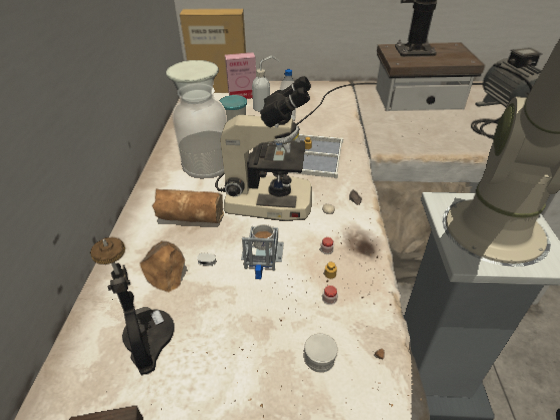

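The tray already holds a brass weight (308,143 in side), so a vial is what is missing; the vials are at about (328,243) and (331,293) in side, and the holder at (263,250) with the blue fin at (259,270).

```bash
python3 - <<'E'
from h import *
c=load("side0")
P={"v1":(328,241,.035),"v2":(331,291,.035),"w":(331,268,.035),"fin":(259,267,.034),"tin":(320,345,.042),"scopeFL":(226,212,0),"scopeFR":(309,218,0),"scopeBR":(312,185,0),"trayR_near":(338,175,.018),"trayR_far":(342,138,.018),"wtray":(308,140,.038),"pebble":(328,208,.01),"loupe":(207,258,.01)}
for k,(u,v,z) in P.items(): print(k,back(c,(u,v),z)[0].round(3))
im=cv2.imread("pics/side0.png")
a=cv2.resize(im[215:305,220:350],None,fx=4.6,fy=4.6,interpolation=cv2.INTER_CUBIC)
b=cv2.resize(im[125:185,260:350],None,fx=4.6,fy=4.6,interpolation=cv2.INTER_CUBIC)
# wrist cam in tool frame
p,Rt=pose(); K,D,r,t=load("wrist0"); M=cv2.Rodrigues(r)[0]
print("cam in tool",Rt.inv().apply(-M.T@t-p),"axes",(Rt.as_matrix().T@M.T).round(3)); print(Rt.as_matrix().round(3))
E
```

```text
v1 [0.442 0.092 0.035]
v2 [0.443 0.247 0.035]
w [0.439 0.181 0.035]
fin [0.607 0.182 0.034]
tin [0.473 0.384 0.042]
scopeFL [ 0.719 -0.051  0.   ]
scopeFR [ 0.485 -0.032  0.   ]
scopeBR [ 0.473 -0.184  0.   ]
trayR_near [ 0.394 -0.213  0.018]
trayR_far [ 0.365 -0.434  0.018]
wtray [ 0.484 -0.384  0.038]
pebble [ 0.432 -0.065  0.01 ]
loupe [0.74  0.135 0.01 ]
cam in tool [ 7.88927823e-02  3.85774138e-05 -1.43457621e-01] axes [[ 0.    -0.954 -0.3  ]
 [ 1.    -0.     0.   ]
 [-0.    -0.3    0.954]]
[[-0.934  0.358 -0.   ]
 [ 0.358  0.934 -0.001]
 [-0.    -0.001 -1.   ]]
```

Emit:
move_arm([
  {"delta_pos": [-0.3,-0.2,-0.12],"rot": [0,0,0.04],"jaw": 1},
  {"delta_pos": [-0.6,-0.4,-0.12],"rot": [0,0,0.08],"jaw": 1},
  {"delta_pos": [-1,-0.72,-0.12],"rot": [0,0,0.12],"jaw": 1},
  {"delta_pos": [-1,-0.72,-0.12],"rot": [0,0,0.3836],"jaw": 1},
  {"delta_pos": [-1,-0.72,-0.12],"rot": [0,0,0.3836],"jaw": 1},
  {"delta_pos": [-1,-0.72,-0.12],"rot": [0,0,0.3836],"jaw": 1},
  {"delta_pos": [-1,-0.72,-0.12],"rot": [0,0,0.3836],"jaw": 1},
  {"delta_pos": [-1,-0.72,-0.12],"rot": [0,0,0.3836],"jaw": 1},
  {"delta_pos": [-1,-0.72,-0.12],"rot": [0,0,0.3836],"jaw": 1},
  {"delta_pos": [-1,-0.72,-0.12],"rot": [0,0,0.3836],"jaw": 1},
  {"delta_pos": [-1,-0.72,-0.12],"rot": [0,0,0.3836],"jaw": 1},
  {"delta_pos": [-1,-0.72,-0.12],"rot": [0,0,0.3836],"jaw": 1},
])

```text
clock: 1.15
ee_pos: [0.3267, 0.5741, 0.243]
ee_rot: [3.142, 0.001, 1.574]
contact_force: [-0.0, -0.3, -0.6]
finger_gap: 1.0
```

Emit:
move_arm([
  {"delta_pos": [-0.28,0.19,-0.1],"rot": [0,0,0],"jaw": 1},
  {"delta_pos": [-0.56,0.38,-0.2],"rot": [0,0,0],"jaw": 1},
  {"delta_pos": [-0.84,0.56,-0.3],"rot": [0,0,0],"jaw": 1},
])

```text
clock: 1.4
ee_pos: [0.3833, 0.4891, 0.2732]
ee_rot: [-3.142, 0.001, 1.575]
contact_force: [1.8, 0.2, -0.2]
finger_gap: 0.997
```

Emit:
move_arm([
  {"delta_pos": [-0.28,0.19,0],"rot": [0,0,0],"jaw": 1},
  {"delta_pos": [-0.56,0.38,0],"rot": [0,0,0],"jaw": 1},
  {"delta_pos": [-0.84,0.56,0],"rot": [0,0,0],"jaw": 1},
])

```text
clock: 1.65
ee_pos: [0.4398, 0.4045, 0.2736]
ee_rot: [3.141, -0.0, 1.574]
contact_force: [0.9, 0.5, 0.1]
finger_gap: 0.999
```

Emit:
move_arm([
  {"delta_pos": [-0.28,0.19,0],"rot": [0,0,0],"jaw": 1},
  {"delta_pos": [-0.56,0.38,0],"rot": [0,0,0],"jaw": 1},
  {"delta_pos": [-0.84,0.56,0],"rot": [0,0,0],"jaw": 1},
])

```text
clock: 1.9
ee_pos: [0.4958, 0.3204, 0.2734]
ee_rot: [3.141, -0.0, 1.574]
contact_force: [0.5, -0.1, -0.9]
finger_gap: 0.999
```

Emit:
move_arm([
  {"delta_pos": [-0.28,0.19,0],"rot": [0,0,0],"jaw": 1},
  {"delta_pos": [-0.56,0.38,0],"rot": [0,0,0],"jaw": 1},
  {"delta_pos": [-0.84,0.56,0],"rot": [0,0,0],"jaw": 1},
  {"delta_pos": [-0.84,0.56,0],"rot": [0,0,0],"jaw": 1},
  {"delta_pos": [-0.84,0.56,0],"rot": [0,0,0],"jaw": 1},
])

```text
clock: 2.32
ee_pos: [0.552, 0.2357, 0.2734]
ee_rot: [3.141, 0.0, 1.569]
contact_force: [-0.1, -0.1, 0.3]
finger_gap: 0.998
```

```bash
python3 - <<'E'
from h import *
print(pose()[0],ctrl.get_obs()["ee_rot"],ctrl.get_obs()["joint_pos"].round(2))
im=shot("wrist","w1"); cv2.imwrite("pics/w1b.png",cv2.resize(im[:,:,::-1],(800,600),interpolation=cv2.INTER_CUBIC))
E
```

```text
[0.55200555 0.23566396 0.2734197 ] [3.14110163e+00 3.97286931e-04 1.56898003e+00] [-0.76  0.42  0.38  1.87 -0.19  0.89 -0.29]
```

View pics/w1b.png

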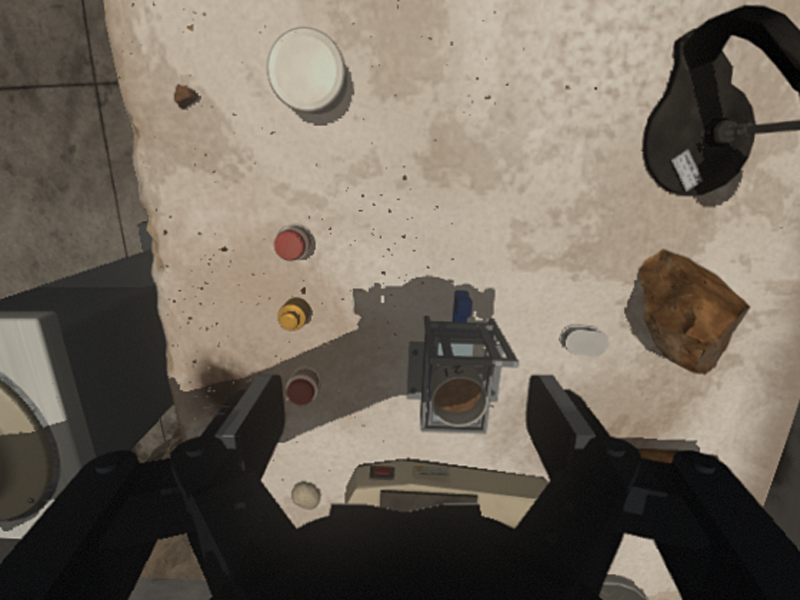

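The wrist view shows the fin at about (462,303), the gate top (425–515,320–365), the open tin at (460,400), and vials at (292,243) and (301,388). I'll crop the holder region and measure.

```bash
python3 - <<'E'
from h import *
im=cv2.imread("pics/w1.png")
cv2.imwrite("pics/w1c.png",cv2.resize(im[190:310,275:375],None,fx=5,fy=5,interpolation=cv2.INTER_CUBIC))
E
```

```text
(no output)
```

View pics/w1c.png

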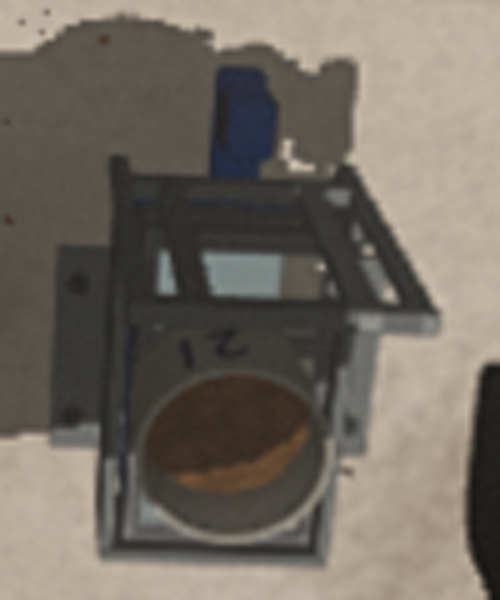

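```bash
cat > fit.py <<'E'
from h import *
from scipy.optimize import least_squares
def w(q,P): 
    c,s=np.cos(q[2]),np.sin(q[2]); P=np.array(P,float)/1000
    return np.c_[q[0]+c*P[:,0]-s*P[:,1],q[1]+s*P[:,0]+c*P[:,1],P[:,2]]
def fit(c,obs,q0):
    M=[o[:3] for o in obs]; uv=np.array([o[3:] for o in obs],float)
    r=least_squares(lambda q:(proj(c,w(q,M))-uv).ravel(),q0,loss="soft_l1",x_scale=[.01,.01,.05])
    return r.x,(proj(c,w(r.x,M))-uv).round(1)
def box(im,c,q,lo,hi,col,sc=1,off=(0,0)):
    P=[[x,y,z] for x in(lo[0],hi[0]) for y in(lo[1],hi[1]) for z in(lo[2],hi[2])]
    U=((proj(c,w(q,P))-off)*sc).round().astype(int)
    for i in range(8):
        for b in(1,2,4):
            if i<i^b: cv2.line(im,tuple(map(int,U[i])),tuple(map(int,U[i^b])),col,1)
E
python3 - <<'E'
from fit import *
c=load("w1")
o=[(-88,-7,0,215,67),(-88,7,0,266,67),(-60,-36,0,110,160),(-60,36,0,348,168),(-54,-36,105,130,325),(-54,36,105,440,330),(60,-34,34,100,556),(60,34,34,325,563)]
o=[(*a[:3],a[3]/5+275,a[4]/5+190) for a in o]
q,res=fit(c,o,[.607,.1,-1.57]); print(q.round(4),np.degrees(q[2]),res.tolist())
im=cv2.resize(cv2.imread("pics/w1.png")[190:310,275:375],None,fx=5,fy=5)
for lo,hi,col in [((-88,-7,0),(-70,7,34),(0,255,255)),((-60,-34,0),(-54,34,105),(0,255,0)),((-60,-34,0),(60,34,34),(0,0,255))]: box(im,c,q,lo,hi,col,5,(275,190))
cv2.imwrite("pics/w1o.png",im)
s=.7
for n,u,v,z in[("vA",292,243,.035),("vB",301,388,.035),("w",291,318,.038),("lidtin",303,68,.042)]: print(n,back(c,(u*s,v*s),z)[0].round(4))
print("fin",w(q,[[-79,0,0]]))
E
```

```text
[ 0.6047  0.1037 -1.6133] -92.43585963854717 [[0.0, -0.4], [-0.7, -0.0], [0.4, -1.8], [0.4, -1.6], [0.3, 0.0], [-0.7, 1.1], [0.4, 0.8], [-0.2, 0.8]]
vA [0.4469 0.2474 0.035 ]
vB [0.4437 0.0979 0.035 ]
w [0.4408 0.1753 0.038 ]
lidtin [0.4683 0.3913 0.042 ]
fin [[0.60805147 0.18261564 0.        ]]
```

View pics/w1o.png

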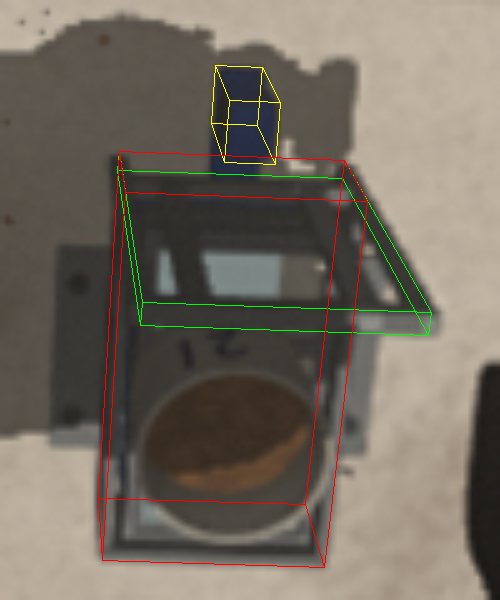

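```bash
cat > g.py <<'E'
from fit import *
Q=np.array([0.6047,0.1037,-1.6133]); yaw=Q[2]; e=np.array([np.cos(yaw),np.sin(yaw),0]); f=np.array([-e[1],e[0],0])
def lean(a,e,f): 
    z=np.cos(a)*np.array([0,0,-1])+np.sin(a)*e; return R.from_matrix(np.c_[np.cross(f,z),f,z])
L=lean(np.radians(35),e,f)
def tcp(x,y,z,Rt): return w(Q,[[x,y,z]])[0]+.0187*Rt.as_matrix()[:,2]
E
python3 - <<'E'
from g import *
t=tcp(-84,0,26,L); print("grasp tcp",t); pre=t-.1*L.as_matrix()[:,2]; print(pre); go(pre,L)
E
```

```text
grasp tcp [0.60781348 0.17690794 0.01068186]
[0.61025066 0.23421378 0.09259706]
dpos [-0.0337  0.5923  1.8065] rot [ 0.0041 -0.1945  0.0133]
```

Emit:
move_arm([
  {"delta_pos": [-0.03,0.3,0.2],"rot": [0.004,-0.04,0.013],"jaw": 0.3},
  {"delta_pos": [-0.03,0.59,0.4],"rot": [0.004,-0.08,0.013],"jaw": 0.1},
  {"delta_pos": [-0.03,0.59,0.7],"rot": [0.004,-0.12,0.013],"jaw": 0},
  {"delta_pos": [-0.03,0.59,0.9],"rot": [0.004,-0.1945,0.0133],"jaw": 0},
  {"delta_pos": [-0.03,0.59,0.9],"rot": [0.004,-0.1945,0.0133],"jaw": 0},
  {"delta_pos": [-0.03,0.59,0.9],"rot": [0.004,-0.1945,0.0133],"jaw": 0},
  {"delta_pos": [-0.03,0.59,0.9],"rot": [0.004,-0.1945,0.0133],"jaw": 0},
])

```text
clock: 2.95
ee_pos: [0.6083, 0.239, 0.1805]
ee_rot: [-3.138, 0.612, 1.537]
contact_force: [0.2, -0.8, 0.5]
finger_gap: 0.502
```

```bash
python3 - <<'E'
from g import *
t=tcp(-84,0,26,L); pre=t-.1*L.as_matrix()[:,2]; print(pose()[0],ctrl.get_obs()["joint_pos"].round(2)); go(pre,L)
E
```

```text
[0.60832666 0.23895728 0.18052608] [-1.01  0.81  0.58  1.65  0.11  1.12 -0.61]
dpos [0.4669 0.0236 0.7464] rot [0.0004 0.0004 0.0023]
```

Emit:
move_arm([
  {"delta_pos": [0.16,0.01,0.25],"rot": [0,0,0.002],"jaw": 0},
  {"delta_pos": [0.32,0.02,0.5],"rot": [0,0,0.002],"jaw": 0},
  {"delta_pos": [0.467,0.024,0.746],"rot": [0,0,0.002],"jaw": 0},
  {"delta_pos": [0.467,0.024,0.746],"rot": [0,0,0.002],"jaw": 0},
  {"delta_pos": [0.467,0.024,0.746],"rot": [0,0,0.002],"jaw": 0},
])

```text
clock: 3.37
ee_pos: [0.612, 0.2295, 0.0963]
ee_rot: [3.138, 0.61, 1.519]
contact_force: [-0.1, -0.1, 0.4]
finger_gap: 0.5
```

```bash
python3 - <<'E'
from g import *
go(tcp(-84,0,26,L),L)
im=shot("wrist","w2"); c=load("w2"); im=im[:,:,::-1].copy()
im=cv2.resize(im,None,fx=1.4,fy=1.4)
box(im,c,Q,(-88,-7,0),(-70,7,34),(0,255,255),1.4); box(im,c,Q,(-60,-34,0),(-54,34,105),(0,255,0),1.4)
cv2.imwrite("pics/w2o.png",im)
E
```

```text
dpos [ 0.0584 -0.0191  1.0034] rot [-0.0004 -0.0002 -0.0023]
```

View pics/w2o.png

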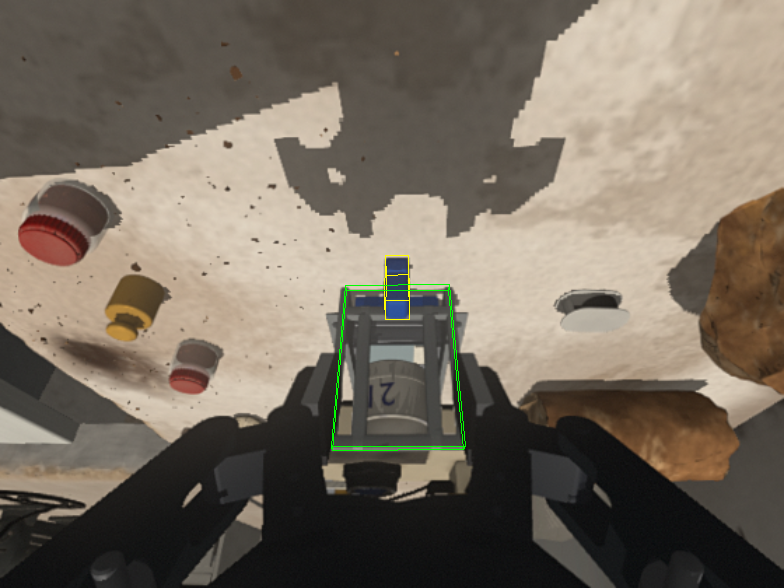

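The overlay agrees with the picture: the fin (397,288) and gate fit. Descend and grip.

Emit:
move_arm([
  {"delta_pos": [0.02,-0.02,0.25],"rot": [0,0,-0.002],"jaw": 0},
  {"delta_pos": [0.04,-0.02,0.5],"rot": [0,0,-0.002],"jaw": 0},
  {"delta_pos": [0.055,-0.02,0.75],"rot": [0,0,-0.002],"jaw": 0},
  {"delta_pos": [0.058,-0.02,0.9],"rot": [0,0,-0.002],"jaw": 0},
  {"delta_pos": [0.058,-0.02,1.0],"rot": [0,0,-0.002],"jaw": 0},
  {"delta_pos": [0.058,-0.02,1.0],"rot": [0,0,-0.002],"jaw": 0},
  {"delta_pos": [0.058,-0.02,1.0],"rot": [0,0,-0.002],"jaw": -0.4},
  {"delta_pos": [0.058,-0.02,1.0],"rot": [0,0,-0.002],"jaw": -1},
  {"delta_pos": [0.058,-0.02,1.0],"rot": [0,0,-0.002],"jaw": -1},
  {"delta_pos": [0.058,-0.02,1.0],"rot": [0,0,-0.002],"jaw": -1},
  {"delta_pos": [0.058,-0.02,1.0],"rot": [0,0,-0.002],"jaw": -1},
  {"delta_pos": [0.058,-0.02,1.0],"rot": [0,0,-0.002],"jaw": -1},
  {"delta_pos": [0.058,-0.02,1.0],"rot": [0,0,-0.002],"jaw": -1},
], force=30)

```text
clock: 4.5
ee_pos: [0.609, 0.1791, 0.0117]
ee_rot: [3.138, 0.61, 1.527]
contact_force: [0.2, 2.3, 7.1]
finger_gap: 0.159
```

```bash
python3 - <<'E'
from g import *
p,Rt=pose(); print(p, ctrl.get_obs()["contact_force"], ctrl.get_obs()["ft_torque"],ctrl.get_obs()["finger_gap"]); go(tcp(-84,0,26,L),L)
go(p-.1*e,Rt)
E
```

```text
[0.6090279  0.17914078 0.01167848] [0.21211094 2.26568078 7.1345376 ] [ 0.18421449  0.11506445 -0.0506692 ] 0.15945067239184715
dpos [-0.013  -0.0112  0.0212] rot [ 0.0008 -0.0004 -0.0002]
dpos [ 0.8198  0.0009 -0.5727] rot [0. 0. 0.]
```

Emit:
move_arm([
  {"delta_pos": [0.02,0,-0.014],"rot": [0,0,0],"jaw": -1},
  {"delta_pos": [0.05,0,-0.035],"rot": [0,0,0],"jaw": -1},
  {"delta_pos": [0.09,0,-0.063],"rot": [0,0,0],"jaw": -1},
  {"delta_pos": [0.13,0,-0.091],"rot": [0,0,0],"jaw": -1},
  {"delta_pos": [0.17,0,-0.119],"rot": [0,0,0],"jaw": -1},
  {"delta_pos": [0.21,0,-0.147],"rot": [0,0,0],"jaw": -1},
  {"delta_pos": [0.25,0,-0.175],"rot": [0,0,0],"jaw": -1},
  {"delta_pos": [0.29,0,-0.203],"rot": [0,0,0],"jaw": -1},
  {"delta_pos": [0.33,0,-0.231],"rot": [0,0,0],"jaw": -1},
])

```text
clock: 5.25
ee_pos: [0.6098, 0.216, 0.0117]
ee_rot: [3.141, 0.615, 1.525]
contact_force: [0.0, -6.7, 6.7]
finger_gap: 0.158
```

```bash
python3 - <<'E'
from g import *
p,Rt=pose(); o=ctrl.get_obs(); print(p, o["contact_force"],o["ft_torque"],o["finger_gap"],o["ee_rot"],L.as_euler("xyz"))
im=shot("wrist","w3"); print(Rt.inv().apply(-e))
E
```

```text
[0.60981857 0.21598151 0.01165574] [ 3.78511033e-03 -6.69583510e+00  6.65599584e+00] [-1.22273367  0.04878078  0.02296136] 0.15826860723255534 [3.140872   0.61485447 1.52528568] [3.14159265 0.61086524 1.52829265]
[ 0.81685371 -0.00259127 -0.57683906]
```

View pics/w3.png

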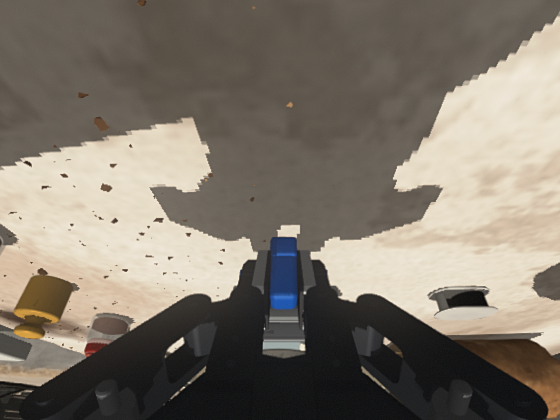

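Emit:
move_arm([
  {"delta_pos": [0.04,0,-0.028],"rot": [0,0,0],"jaw": -1},
  {"delta_pos": [0.08,0,-0.056],"rot": [0,0,0],"jaw": -1},
  {"delta_pos": [0.12,0,-0.085],"rot": [0,0,0],"jaw": -1},
  {"delta_pos": [0.16,0,-0.113],"rot": [0,0,0],"jaw": -1},
  {"delta_pos": [0.2,0,-0.141],"rot": [0,0,0],"jaw": -1},
  {"delta_pos": [0.24,0,-0.169],"rot": [0,0,0],"jaw": -1},
  {"delta_pos": [0.28,0,-0.198],"rot": [0,0,0],"jaw": -1},
  {"delta_pos": [0.32,0,-0.226],"rot": [0,0,0],"jaw": -1},
  {"delta_pos": [0.35,0,-0.247],"rot": [0,0,0],"jaw": -1},
  {"delta_pos": [0.38,0,-0.268],"rot": [0,0,0],"jaw": -1},
  {"delta_pos": [0.41,0,-0.29],"rot": [0,0,0],"jaw": -1},
  {"delta_pos": [0.44,0,-0.311],"rot": [0,0,0],"jaw": -1},
  {"delta_pos": [0.47,0,-0.332],"rot": [0,0,0],"jaw": -1},
  {"delta_pos": [0.5,0,-0.353],"rot": [0,0,0],"jaw": -1},
  {"delta_pos": [0.53,0,-0.374],"rot": [0,0,0],"jaw": -1},
  {"delta_pos": [0.56,0,-0.395],"rot": [0,0,0],"jaw": -1},
  {"delta_pos": [0.59,0,-0.417],"rot": [0,0,0],"jaw": -1},
  {"delta_pos": [0.62,0,-0.438],"rot": [0,0,0],"jaw": -1},
  {"delta_pos": [0.65,0,-0.459],"rot": [0,0,0],"jaw": -1},
  {"delta_pos": [0.68,0,-0.48],"rot": [0,0,0],"jaw": -1},
])

```text
clock: 6.97
ee_pos: [0.6136, 0.3003, 0.0117]
ee_rot: [3.14, 0.613, 1.526]
contact_force: [-0.4, -3.5, 6.4]
finger_gap: 0.157
```

Emit:
move_arm([
  {"delta_pos": [0.03,0,-0.021],"rot": [0,0,0],"jaw": -1},
  {"delta_pos": [0.08,0,-0.056],"rot": [0,0,0],"jaw": -1},
  {"delta_pos": [0.15,0,-0.105],"rot": [0,0,0],"jaw": -1},
  {"delta_pos": [0.22,0,-0.154],"rot": [0,0,0],"jaw": -1},
  {"delta_pos": [0.3,0,-0.21],"rot": [0,0,0],"jaw": -1},
  {"delta_pos": [0.3,0,-0.21],"rot": [0,0,0],"jaw": -1},
  {"delta_pos": [0.3,0,-0.21],"rot": [0,0,0],"jaw": -1},
])

```text
clock: 7.55
ee_pos: [0.6152, 0.3392, 0.0117]
ee_rot: [3.14, 0.611, 1.528]
contact_force: [-0.5, 1.8, 8.1]
finger_gap: 0.159
```

```bash
python3 - <<'E'
from h import *
o=ctrl.get_obs(); print(o["ee_pos"],o["ee_rot"],o["contact_force"],o["ft_torque"],o["joint_pos"].round(2),o["finger_gap"])
im=shot("side","s2")[:,:,::-1]
cv2.imwrite("pics/s2c.png",cv2.resize(im[60:340,180:420],None,fx=2.1,fy=2.1,interpolation=cv2.INTER_CUBIC))
E
```

```text
[0.61518851 0.3391858  0.01170696] [3.13967335 0.61059704 1.52768813] [-0.50940693  1.84374605  8.11385267] [-0.08948189  0.26036857 -0.2202618 ] [-1.03  1.07  0.5   1.51  0.01  1.05 -0.73] 0.15915135346721673
```

View pics/s2c.png

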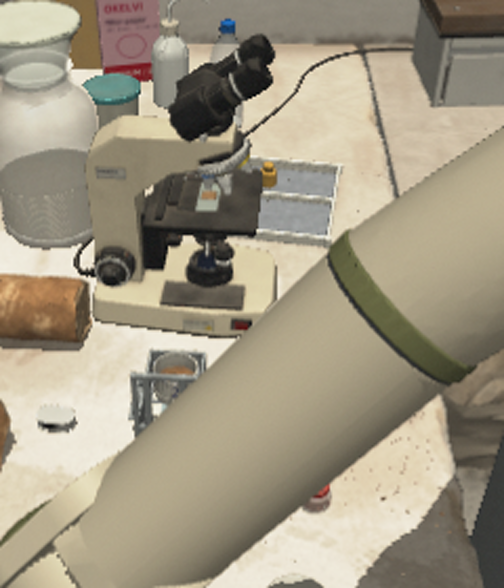

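The tin stands upright in the holder (at (170,370) in the crop) and the carrier is out by 160 mm; the weight is in the tray's far, narrow bay. I'll regrasp the fin with the hand vertical, which is sure to reach the tray.

```bash
python3 - <<'E'
from g import *
V=lean(0,e,f); go([.6143,.3427,.008],V); go([.6143,.3427,.020],V)
c=load("side0"); print("eyep",back(c,[(288,115),(305,90),(262,115)],.33).round(3), "stage end",back(c,[(306,157)],.15).round(3))
E
```

```text
dpos [ 0.0501 -0.0109  0.0103] rot [ 0.0006  0.1943 -0.    ]
dpos [-0.0186 -0.0107 -0.088 ] rot [ 0.0006  0.1943 -0.    ]
eyep [[ 0.545  0.004  0.33 ]
 [ 0.507 -0.123  0.33 ]
 [ 0.601  0.005  0.33 ]] stage end [[ 0.498 -0.108  0.15 ]]
```

Emit:
move_arm([
  {"delta_pos": [0,0,0],"rot": [0,0,0],"jaw": -0.2},
  {"delta_pos": [0,0,0],"rot": [0,0,0],"jaw": 0},
  {"delta_pos": [0,0,0],"rot": [0,0,0],"jaw": 0},
  {"delta_pos": [0,0,0],"rot": [0,0,0],"jaw": 0},
  {"delta_pos": [-0.019,-0.011,-0.088],"rot": [0,0.03,0],"jaw": 0},
  {"delta_pos": [-0.019,-0.011,-0.088],"rot": [0,0.1943,0],"jaw": 0},
  {"delta_pos": [-0.019,-0.011,-0.088],"rot": [0,0.1943,0],"jaw": 0},
  {"delta_pos": [-0.019,-0.011,-0.088],"rot": [0,0.1943,0],"jaw": 0},
  {"delta_pos": [-0.019,-0.011,-0.088],"rot": [0,0.1943,0],"jaw": 0},
  {"delta_pos": [-0.019,-0.011,-0.088],"rot": [0,0.1943,0],"jaw": 0},
  {"delta_pos": [0.02,-0.011,-0.03],"rot": [0,0.1943,0],"jaw": 0},
  {"delta_pos": [0.05,-0.011,0.01],"rot": [0,0.1943,0],"jaw": 0},
  {"delta_pos": [0.05,-0.011,0.01],"rot": [0,0.1943,0],"jaw": 0},
  {"delta_pos": [0.05,-0.011,0.01],"rot": [0,0.1943,0],"jaw": -1},
  {"delta_pos": [0.05,-0.011,0.01],"rot": [0,0.1943,0],"jaw": -1},
  {"delta_pos": [0.05,-0.011,0.01],"rot": [0,0.1943,0],"jaw": -1},
  {"delta_pos": [0.05,-0.011,0.01],"rot": [0,0.1943,0],"jaw": -1},
  {"delta_pos": [0.05,-0.011,0.01],"rot": [0,0.1943,0],"jaw": -1},
  {"delta_pos": [0.05,-0.011,0.01],"rot": [0,0.1943,0],"jaw": -1},
], force=60)

```text
clock: 9.18
ee_pos: [0.6137, 0.3416, 0.0067]
ee_rot: [3.141, 0.001, 1.528]
contact_force: [0.5, -0.7, -0.8]
finger_gap: 0.158
```

```bash
python3 - <<'E'
from h import *
o=ctrl.get_obs(); print(o["ee_pos"],o["ee_rot"],o["contact_force"],o["ft_torque"],o["joint_pos"].round(2),o["finger_gap"])
_,Rt=pose(); print(Rt.as_matrix().round(3))
E
```

```text
[0.61374968 0.34164042 0.00666511] [3.14108351e+00 9.61929771e-04 1.52821937e+00] [ 0.48139731 -0.65043336 -0.75030821] [ 0.02321433 -0.00512434 -0.05897579] [-0.68  0.84  0.15  1.79 -0.23  0.52 -0.43] 0.15795858315891442
[[ 0.043  0.999  0.   ]
 [ 0.999 -0.043 -0.001]
 [-0.001  0.001 -1.   ]]
```

Emit:
move_arm([
  {"delta_pos": [0,0,-0.1],"rot": [0,0,0],"jaw": -1},
  {"delta_pos": [0,0,-0.3],"rot": [0,0,0],"jaw": -1},
  {"delta_pos": [0,0,-0.55],"rot": [0,0,0],"jaw": -1},
  {"delta_pos": [0,0,-0.8],"rot": [0,0,0],"jaw": -1},
  {"delta_pos": [0,0,-1],"rot": [0,0,0],"jaw": -1},
  {"delta_pos": [0,0,-1],"rot": [0,0,0],"jaw": -1},
])

```text
clock: 9.68
ee_pos: [0.6162, 0.3423, 0.1121]
ee_rot: [3.135, -0.003, 1.527]
contact_force: [0.7, -0.5, -1.3]
finger_gap: 0.146
```

Emit:
move_arm([
  {"delta_pos": [-0.12,-0.2,-0.1],"rot": [0,0,0],"jaw": -1},
  {"delta_pos": [-0.28,-0.43,-0.22],"rot": [0,0,0],"jaw": -1},
  {"delta_pos": [-0.46,-0.7,-0.36],"rot": [0,0,0],"jaw": -1},
  {"delta_pos": [-0.64,-0.97,-0.5],"rot": [0,0,0],"jaw": -1},
])

```text
clock: 10.02
ee_pos: [0.5128, 0.2808, 0.1568]
ee_rot: [-3.142, 0.001, 1.528]
contact_force: [0.2, 0.9, -1.0]
finger_gap: 0.148
```

Emit:
move_arm([
  {"delta_pos": [-0.25,-0.22,0],"rot": [0,0,0],"jaw": -1},
  {"delta_pos": [-0.5,-0.43,0],"rot": [0,0,0],"jaw": -1},
  {"delta_pos": [-0.75,-0.65,0],"rot": [0,0,0],"jaw": -1},
  {"delta_pos": [-0.99,-0.86,0],"rot": [0,0,0],"jaw": -1},
  {"delta_pos": [-0.99,-0.86,0],"rot": [0,0,0],"jaw": -1},
])

```text
clock: 10.43
ee_pos: [0.4185, 0.1813, 0.1568]
ee_rot: [-3.137, 0.004, 1.525]
contact_force: [-0.9, -1.7, -2.0]
finger_gap: 0.154
```

```bash
python3 - <<'E'
from h import *
o=ctrl.get_obs(); print(o["clock"],o["ee_pos"],o["ee_rot"],o["contact_force"],o["ft_torque"],o["joint_pos"].round(2),o["finger_gap"])
_,Rt=pose(); print(Rt.as_matrix().round(3)); go([.42,.0,.19],Rt)
E
```

```text
10.4333 [0.41854759 0.1812889  0.15676593] [-3.13702075  0.00394708  1.52452729] [-0.94489923 -1.69610128 -1.98474459] [0.0156281  0.08292726 0.00691768] [-0.68  0.41  0.2   2.28 -0.17  0.47 -0.39] 0.15373485748514154
[[ 0.046  0.999 -0.005]
 [ 0.999 -0.046 -0.004]
 [-0.004 -0.005 -1.   ]]
dpos [-1.8116  0.0969 -0.3256] rot [0. 0. 0.]
```

Emit:
move_arm([
  {"delta_pos": [-0.3,0.015,-0.1],"rot": [0,0,0],"jaw": -1},
  {"delta_pos": [-0.6,0.03,-0.2],"rot": [0,0,0],"jaw": -1},
  {"delta_pos": [-0.95,0.05,-0.3],"rot": [0,0,0],"jaw": -1},
])

```text
clock: 10.68
ee_pos: [0.4248, 0.0912, 0.1872]
ee_rot: [3.141, 0.0, 1.53]
contact_force: [0.5, -0.3, -0.1]
finger_gap: 0.152
```

Emit:
move_arm([
  {"delta_pos": [-0.3,0.015,0],"rot": [0,0,0],"jaw": -1},
  {"delta_pos": [-0.6,0.03,0],"rot": [0,0,0],"jaw": -1},
  {"delta_pos": [-0.9,0.045,0],"rot": [0,0,0],"jaw": -1},
  {"delta_pos": [-0.9,0.045,0],"rot": [0,0,0],"jaw": -1},
])

```text
clock: 11.02
ee_pos: [0.425, -0.0039, 0.1873]
ee_rot: [3.141, 0.002, 1.521]
contact_force: [0.1, -0.4, -2.3]
finger_gap: 0.153
```

Emit:
move_arm([
  {"delta_pos": [-0.3,0,0],"rot": [0,0,0],"jaw": -1},
  {"delta_pos": [-0.6,0,0],"rot": [0,0,0],"jaw": -1},
  {"delta_pos": [-0.9,0,0],"rot": [0,0,0],"jaw": -1},
  {"delta_pos": [-0.9,0,0],"rot": [0,0,0],"jaw": -1},
  {"delta_pos": [-0.9,0,0],"rot": [0,0,0],"jaw": -1},
])

```text
clock: 11.43
ee_pos: [0.4215, -0.0898, 0.187]
ee_rot: [3.141, 0.001, 1.524]
contact_force: [-0.3, 0.7, -0.9]
finger_gap: 0.153
```

```bash
python3 - <<'E'
from h import *
o=ctrl.get_obs(); print(o["clock"],o["ee_pos"],o["ee_rot"],o["contact_force"],o["joint_pos"].round(2),o["finger_gap"])
im=shot("wrist","w4"); cv2.imwrite("pics/w4b.png",cv2.resize(im[:,:,::-1],(800,600),interpolation=cv2.INTER_CUBIC))
E
```

```text
11.4333 [ 0.42150065 -0.08983049  0.1870429 ] [3.14092222e+00 8.49439243e-04 1.52384415e+00] [-0.27226563  0.73535739 -0.90792438] [-0.09  0.33  0.21  2.3  -0.14  0.52  0.19] 0.1534632607214832
```

View pics/w4b.png

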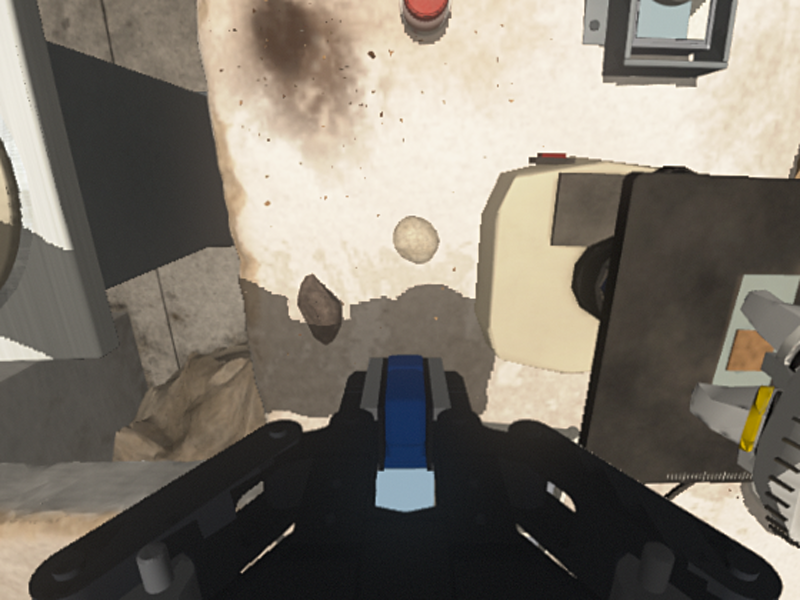

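```bash
python3 - <<'E'
from h import *
a=cv2.resize(cv2.imread("pics/scene0.png")[182:218,325:410],None,fx=8,fy=8,interpolation=cv2.INTER_CUBIC)
b=cv2.resize(cv2.imread("pics/side0.png")[130:182,290:350],None,fx=6,fy=6,interpolation=cv2.INTER_CUBIC)
m=np.zeros((600,800,3),np.uint8); m[:288,:680]=a; m[288:600,:360]=b; cv2.imwrite("pics/m1.png",m)
E
```

```text
(no output)
```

View pics/m1.png

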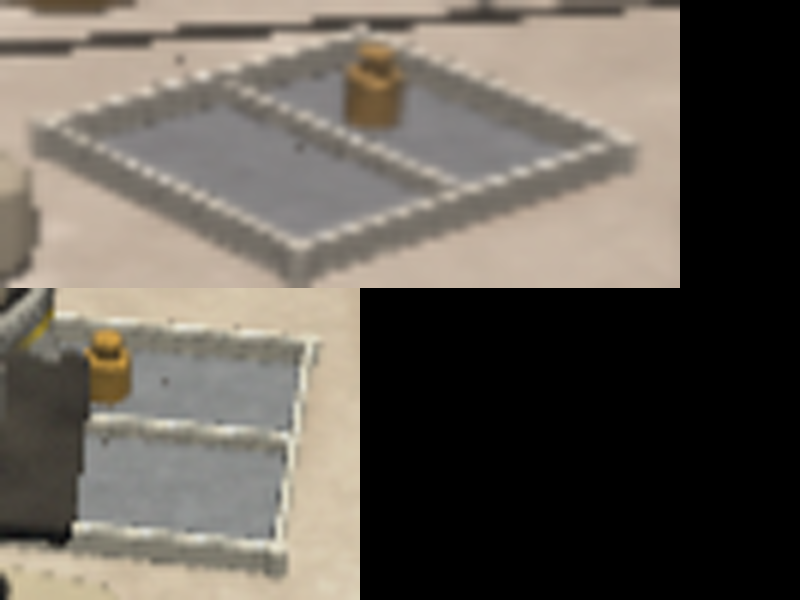

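```bash
python3 - <<'E'
from fit import *
cs,cd=load("scene0"),load("side0")
S=[(87.5,107.5,18,33,125),(-87.5,107.5,18,300,243),(-87.5,-107.5,18,635,145),(87.5,-107.5,18,362,30)]
S=[(*a[:3],325+a[3]/8,182+a[4]/8) for a in S]
D=[(-87.5,-107.5,18,343,139.5),(-87.5,107.5,18,337.5,173.7)]
for nm,a,b in(("both",S,D),("scene",S,[]),("side",[],D)):
    def r(q):
        o=[]
        for c,l in((cs,a),(cd,b)):
            if l: o.append((proj(c,w(q,[x[:3] for x in l]))-np.array([x[3:] for x in l])).ravel())
        return np.concatenate(o)
    s=least_squares(r,[.46,-.32,-.1],x_scale=[.01,.01,.05]); q=s.x; print(nm,q.round(4),np.degrees(q[2]).round(2),s.fun.round(1))
    if nm=="both": B=q
print("weight",back(cs,[(325+377/8,182+47/8)],.038),back(cd,[(307.8,138.2)],.038))
print("bay",w(B,[[0,47.5,0],[0,-57.5,0],[-58,-57.5,0],[-87.5,107.5,0],[87.5,107.5,0]]).round(4))
E
```

```text
both [ 0.463  -0.3386 -0.1602] -9.18 [ 0.  -0.7 -0.6  0.6 -0.3 -0.9 -0.1 -0.3  0.6 -1.1  0.5  0.3]
scene [ 0.4605 -0.3368 -0.1567] -8.98 [ 0.2 -0.4 -0.2  1.  -0.  -0.7  0.  -0.1]
side [ 0.4649 -0.3366 -0.1589] -9.1 [ 0.1 -0.8 -0.1  0.6]
weight [[ 0.48096758 -0.39742868  0.038     ]] [[ 0.484513   -0.39592907  0.038     ]]
bay [[ 0.4706 -0.2917  0.    ]
 [ 0.4538 -0.3953  0.    ]
 [ 0.3966 -0.3861  0.    ]
 [ 0.3938 -0.2185  0.    ]
 [ 0.5665 -0.2464  0.    ]]
```

```bash
python3 - <<'E'
from fit import *
B=[.463,-.338,-.159]
c=load("w4"); s=.7
print(back(c,[(582*s,480*s),(770*s,540*s),(500*s,345*s),(487*s,200*s),(600*s,370*s)],[.15,.2,.05,.05,.05]).round(3))
tg=w(B,[[-61,47.5,0]])[0]; print(tg)
a=np.pi-.159; T=R.from_matrix(np.c_[[np.cos(a),np.sin(a),0],[np.sin(a),-np.cos(a),0],[0,0,-1]])
go([tg[0],tg[1],.09],T)
E
```

```text
[[ 0.51  -0.174  0.15 ]
 [ 0.571 -0.168  0.2  ]
 [ 0.487 -0.139  0.05 ]
 [ 0.476 -0.035  0.05 ]
 [ 0.562 -0.163  0.05 ]]
[ 0.41029017 -0.28144097  0.        ]
dpos [-1.9312 -0.0279  0.9706] rot [ 0.000e+00  2.000e-04 -4.636e-01]
```

Emit:
move_arm([
  {"delta_pos": [-0.3,0,0.05],"rot": [0,0,0],"jaw": -1},
  {"delta_pos": [-0.6,-0.01,0.1],"rot": [0,0,0],"jaw": -1},
  {"delta_pos": [-0.97,-0.015,0.2],"rot": [0,0,0],"jaw": -1},
])

```text
clock: 11.73
ee_pos: [0.4172, -0.1836, 0.1673]
ee_rot: [3.14, -0.0, 1.534]
contact_force: [1.1, -0.9, -0.6]
finger_gap: 0.152
```

Emit:
move_arm([
  {"delta_pos": [-0.3,0,0.1],"rot": [0,0,-0.02],"jaw": -1},
  {"delta_pos": [-0.6,-0.01,0.2],"rot": [0,0,-0.05],"jaw": -1},
  {"delta_pos": [-0.8,-0.013,0.3],"rot": [0,0,-0.08],"jaw": -1},
  {"delta_pos": [-0.96,-0.013,0.4],"rot": [0,0,-0.11],"jaw": -1},
  {"delta_pos": [-0.96,-0.013,0.4],"rot": [0,0,-0.4636],"jaw": -1},
  {"delta_pos": [-0.96,-0.013,0.4],"rot": [0,0,-0.4636],"jaw": -1},
  {"delta_pos": [-0.96,-0.013,0.4],"rot": [0,0,-0.4636],"jaw": -1},
  {"delta_pos": [-0.96,-0.013,0.4],"rot": [0,0,-0.4636],"jaw": -1},
  {"delta_pos": [-0.96,-0.013,0.4],"rot": [0,0,-0.4636],"jaw": -1},
  {"delta_pos": [-0.96,-0.013,0.4],"rot": [0,0,-0.4636],"jaw": -1},
  {"delta_pos": [-0.96,-0.013,0.4],"rot": [0,0,-0.4636],"jaw": -1},
  {"delta_pos": [-0.96,-0.013,0.4],"rot": [0,0,-0.4636],"jaw": -1},
  {"delta_pos": [-0.96,-0.013,0.4],"rot": [0,0,-0.4636],"jaw": -1},
  {"delta_pos": [-0.96,-0.013,0.4],"rot": [0,0,-0.4636],"jaw": -1},
  {"delta_pos": [-0.96,-0.013,0.4],"rot": [0,0,-0.4636],"jaw": -1},
])

```text
clock: 12.98
ee_pos: [0.4112, -0.2802, 0.127]
ee_rot: [3.142, 0.001, 2.982]
contact_force: [-0.3, 0.2, -1.4]
finger_gap: 0.154
```

```bash
python3 - <<'E'
from fit import *
o=ctrl.get_obs(); print(o["ee_pos"],o["ee_rot"],o["contact_force"],o["ft_torque"],o["joint_pos"].round(2),o["finger_gap"])
B=[.463,-.338,-.159]; tg=w(B,[[-61,47.5,0]])[0]
a=np.pi-.159; T=R.from_matrix(np.c_[[np.cos(a),np.sin(a),0],[np.sin(a),-np.cos(a),0],[0,0,-1]])
go([tg[0],tg[1],.0085],T)
im=shot("wrist","w5")[:,:,::-1].copy(); c=load("w5")
box(im,c,B,(-82.5,-7.5,0),(82.5,102.5,.1),(0,255,0)); box(im,c,B,(-82.5,-102.5,0),(82.5,-12.5,.1),(0,255,255))
s=shot("scene","sc2")[:,:,::-1]
m=np.zeros((600,800,3),np.uint8); m[:420,:560]=im; cs=load("sc2"); q=cv2.resize(s[170:225,325:415],None,fx=6,fy=6,interpolation=cv2.INTER_CUBIC); m[270:600,260:800]=q; m[:270,:560]=im[150:420] if 0 else m[:270,:560]
cv2.imwrite("pics/m2.png",m)
E
```

```text
[ 0.41119921 -0.28022664  0.12700936] [3.14150593e+00 6.21159311e-04 2.98228841e+00] [-0.33287462  0.16820063 -1.44002262] [ 0.04718534  0.06704797 -0.08395713] [ 0.67  0.5  -0.26  2.2   0.28  0.47  1.61] 0.15401624270719297
dpos [ 0.0078 -0.0135  1.1851] rot [ 0.      0.0002 -0.0001]
```

View pics/m2.png

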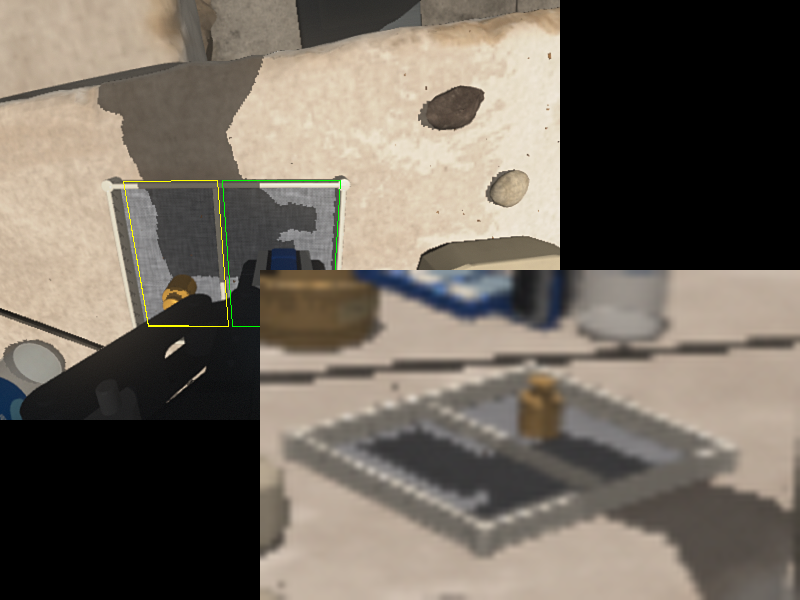

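```bash
python3 - <<'E'
from fit import *
c=load("w5"); o=[(-87.5,-107.5,18,106,182),(-87.5,107.5,18,346,179)]
print(proj(c,w([.463,-.338,-.159],[a[:3] for a in o])).round(1))
q,r=fit(c,o,[.463,-.338,-.159]); print(q.round(4),np.degrees(q[2]),r.tolist())
tg=w(q,[[-61,47.5,0]])[0];a=np.pi+q[2]; T=R.from_matrix(np.c_[[np.cos(a),np.sin(a),0],[np.sin(a),-np.cos(a),0],[0,0,-1]])
go([*tg[:2],.0085],T)
print("weight knob",back(c,[(178,297)],.02).round(3))
E
```

```text
[[106.  179.4]
 [349.7 178.9]]
[ 0.4641 -0.3392 -0.1482] -8.488826249870266 [[-1.7, 0.2], [1.4, 0.0]]
dpos [-0.0018 -0.0257  1.1855] rot [-0.0001  0.0002 -0.0037]
weight knob [[ 0.485 -0.398  0.02 ]]
```

Tray pose is confirmed within 2 mm: the front corners in the wrist view are at (106,182) and (346,179). Lower the carrier and release.

Emit:
move_arm([
  {"delta_pos": [0.005,-0.02,0.25],"rot": [0,0,-0.002],"jaw": -1},
  {"delta_pos": [0.005,-0.02,0.5],"rot": [0,0,-0.002],"jaw": -1},
  {"delta_pos": [0.005,-0.02,0.75],"rot": [0,0,-0.002],"jaw": -1},
  {"delta_pos": [0.005,-0.02,0.9],"rot": [0,0,-0.002],"jaw": -1},
  {"delta_pos": [0.005,-0.02,0.9],"rot": [0,0,-0.002],"jaw": -1},
])

```text
clock: 13.5
ee_pos: [0.4091, -0.2821, 0.0346]
ee_rot: [3.141, -0.003, 2.989]
contact_force: [-0.2, -0.1, -1.0]
finger_gap: 0.149
```

Emit:
move_arm([
  {"delta_pos": [0,0,0.06],"rot": [0,0,0],"jaw": -1},
  {"delta_pos": [0,0,0.12],"rot": [0,0,0],"jaw": -1},
  {"delta_pos": [0,0,0.18],"rot": [0,0,0],"jaw": -1},
  {"delta_pos": [0,0,0.23],"rot": [0,0,0],"jaw": -1},
  {"delta_pos": [0,0,0.27],"rot": [0,0,0],"jaw": -1},
  {"delta_pos": [0,0,0.29],"rot": [0,0,0],"jaw": -1},
  {"delta_pos": [0,0,0.29],"rot": [0,0,0],"jaw": -1},
])

```text
clock: 14.08
ee_pos: [0.4097, -0.2833, 0.0078]
ee_rot: [-3.141, 0.0, 2.99]
contact_force: [0.7, -0.4, -0.4]
finger_gap: 0.156
```

```bash
python3 - <<'E'
from h import *
o=ctrl.get_obs(); print(o["clock"],o["ee_pos"],o["ee_rot"],o["contact_force"],o["ft_torque"],o["finger_gap"])
E
```

```text
14.0833 [ 0.40973907 -0.28329681  0.00779847] [-3.14102185e+00  2.89548938e-04  2.99032543e+00] [ 0.70417975 -0.44321715 -0.42866357] [ 0.03099036  0.03716445 -0.00458426] 0.1558635751134426
```

Emit:
move_arm([
  {"delta_pos": [0,0,0],"rot": [0,0,0],"jaw": -0.4},
  {"delta_pos": [0,0,0],"rot": [0,0,0],"jaw": -0.2},
  {"delta_pos": [0,0,0],"rot": [0,0,0],"jaw": -0.2},
  {"delta_pos": [0,0,0],"rot": [0,0,0],"jaw": -0.2},
  {"delta_pos": [0,0,-0.1],"rot": [0,0,0],"jaw": -0.2},
  {"delta_pos": [0,0,-0.3],"rot": [0,0,0],"jaw": -0.2},
  {"delta_pos": [0,0,-0.6],"rot": [0,0,0],"jaw": 0},
  {"delta_pos": [0,0,-1],"rot": [0,0,0],"jaw": 0.2},
])

```text
clock: 14.75
ee_pos: [0.4087, -0.2825, 0.1083]
ee_rot: [3.141, -0.003, 2.991]
contact_force: [0.8, -0.8, 0.3]
finger_gap: 0.597
```

Emit:
move_arm([
  {"delta_pos": [0.02,0.2,-0.3],"rot": [0,0,0],"jaw": 0.2},
  {"delta_pos": [0.06,0.6,-0.6],"rot": [0,0,0],"jaw": 0.2},
  {"delta_pos": [0.1,0.95,-0.8],"rot": [0,0,0],"jaw": 0.2},
])

```text
clock: 15.0
ee_pos: [0.4138, -0.1942, 0.187]
ee_rot: [-3.14, 0.003, 2.987]
contact_force: [1.3, 0.3, -0.0]
finger_gap: 0.604
```

Emit:
move_arm([
  {"delta_pos": [0.03,0.32,0],"rot": [0,0,0],"jaw": 0.2},
  {"delta_pos": [0.06,0.64,0],"rot": [0,0,0],"jaw": 0.2},
  {"delta_pos": [0.1,0.95,0],"rot": [0,0,0],"jaw": 0.2},
])

```text
clock: 15.25
ee_pos: [0.4183, -0.0973, 0.1857]
ee_rot: [-3.14, 0.003, 2.99]
contact_force: [1.7, 0.7, -0.1]
finger_gap: 0.599
```

Emit:
move_arm([
  {"delta_pos": [0.03,0.32,0],"rot": [0,0,0],"jaw": 0.2},
  {"delta_pos": [0.06,0.64,0],"rot": [0,0,0],"jaw": 0.2},
  {"delta_pos": [0.1,0.95,0],"rot": [0,0,0],"jaw": 0.2},
])

```text
clock: 15.5
ee_pos: [0.4225, -0.0017, 0.1851]
ee_rot: [-3.141, 0.002, 2.99]
contact_force: [1.5, -0.5, -1.0]
finger_gap: 0.604
```

Emit:
move_arm([
  {"delta_pos": [0.03,0.32,0],"rot": [0,0,0],"jaw": 0.2},
  {"delta_pos": [0.06,0.64,0],"rot": [0,0,0],"jaw": 0.2},
  {"delta_pos": [0.1,0.95,0],"rot": [0,0,0],"jaw": 0.2},
  {"delta_pos": [0.1,0.95,0],"rot": [0,0,0],"jaw": 0.2},
])

```text
clock: 15.83
ee_pos: [0.4277, 0.0984, 0.1853]
ee_rot: [3.139, 0.003, 2.998]
contact_force: [0.6, 0.4, 0.8]
finger_gap: 0.6
```

```bash
cat > red.py <<'E'
from fit import *
def blobs(fn,lo,hi,amin=15):
    h=cv2.cvtColor(cv2.imread(f"pics/{fn}.png"),cv2.COLOR_BGR2HSV)
    m=cv2.inRange(h,lo,hi)|(cv2.inRange(h,(172,lo[1],lo[2]),(180,255,255)) if lo[0]==0 else 0)
    n,_,st,ce=cv2.connectedComponentsWithStats(m); return [(ce[i].round(1).tolist(),st[i].tolist()) for i in range(1,n) if st[i,4]>=amin]
E
python3 - <<'E'
from red import *
o=ctrl.get_obs(); print(o["clock"],o["ee_pos"],o["ee_rot"],o["joint_pos"].round(2),o["finger_gap"])
for n in("wrist","side","scene"):
    shot(n,n[:2]+"6"); print(n,"red",[(c_,s,back(load(n[:2]+"6"),c_,.034)[0].round(3).tolist()) for c_,s in blobs(n[:2]+"6",(0,110,50),(8,255,255))])
    print("blue",[(c_,s,back(load(n[:2]+"6"),c_,.015)[0].round(3).tolist()) for c_,s in blobs(n[:2]+"6",(108,130,30),(125,255,255))])
E
```

```text
15.8333 [0.42765708 0.09839451 0.18527549] [3.13878342e+00 2.92792629e-03 2.99757550e+00] [-0.09  0.35 -0.35  2.27  0.22  0.55  0.82] 0.6001530353619184
wrist red [([421.5, 189.7], [408, 177, 28, 26, 549], [0.442, 0.243, 0.034]), ([273.8, 206.9], [265, 196, 24, 25, 295], [0.438, 0.088, 0.034]), ([287.3, 209.6], [285, 206, 5, 8, 16], [0.443, 0.102, 0.034])]
blue [([8.8, 282.5], [0, 242, 23, 71, 662], [0.494, -0.262, 0.015])]
side red [([242.7, 93.2], [230, 90, 22, 9, 113], [0.743, -0.751, 0.034]), ([294.3, 214.6], [292, 213, 6, 4, 22], [0.526, -0.006, 0.034]), ([327.2, 241.8], [322, 238, 11, 9, 76], [0.444, 0.094, 0.034]), ([330.2, 291.1], [325, 286, 12, 11, 110], [0.445, 0.247, 0.034])]
blue [([331.3, 161.7], [329, 157, 6, 11, 29], [0.41, -0.29, 0.015])]
scene red [([365.3, 157.1], [362, 154, 8, 7, 35], [0.756, -0.728, 0.034]), ([287.1, 234.5], [284, 232, 7, 5, 26], [0.434, 0.095, 0.034]), ([245.6, 251.7], [242, 249, 8, 6, 40], [0.439, 0.246, 0.034])]
blue [([365.9, 205.7], [358, 202, 14, 7, 53], [0.425, -0.285, 0.015])]
```

```bash
python3 - <<'E'
from red import *
print(back(load("wr6"),[(278,208)],.035))
a=np.pi-.159; T=R.from_matrix(np.c_[[np.cos(a),np.sin(a),0],[np.sin(a),-np.cos(a),0],[0,0,-1]]); go([.442,.0955,.007],T)
E
```

```text
[[0.43942935 0.09218251 0.035     ]]
dpos [-0.1442  0.0605  1.7751] rot [-0.0004  0.0002  0.0028]
```

```bash
python3 - <<'E'
from red import *
o=ctrl.get_obs(); print(o["clock"],o["ee_pos"],o["ee_rot"])
print(cam("wrist")[3]-load("wr6")[3])
E
```

```text
15.9833 [0.42674318 0.0919223  0.18450969] [-3.14031328e+00  7.56140752e-04  2.99142837e+00]
[0.00477801 0.00101486 0.00111393]
```

Emit:
move_arm([
  {"delta_pos": [-0.07,0.03,0.3],"rot": [0,0,0],"jaw": 0.2},
  {"delta_pos": [-0.14,0.055,0.6],"rot": [0,0,0],"jaw": 0.2},
  {"delta_pos": [-0.14,0.055,0.95],"rot": [0,0,0],"jaw": 0.2},
  {"delta_pos": [-0.14,0.055,0.95],"rot": [0,0,0],"jaw": 0.2},
])

```text
clock: 16.32
ee_pos: [0.44, 0.0934, 0.085]
ee_rot: [-3.137, -0.006, 2.989]
contact_force: [-0.1, -0.4, -0.3]
finger_gap: 0.596
```

Emit:
move_arm([
  {"delta_pos": [0,0,0.2],"rot": [0,0,0],"jaw": 0.2},
  {"delta_pos": [0,0,0.4],"rot": [0,0,0],"jaw": 0.2},
  {"delta_pos": [0,0,0.6],"rot": [0,0,0],"jaw": 0.2},
  {"delta_pos": [0,0,0.75],"rot": [0,0,0],"jaw": 0.2},
  {"delta_pos": [0,0,0.83],"rot": [0,0,0],"jaw": 0.2},
  {"delta_pos": [0,0,0.83],"rot": [0,0,0],"jaw": 0.2},
  {"delta_pos": [0,0,0.83],"rot": [0,0,0],"jaw": -1},
  {"delta_pos": [0,0,0.83],"rot": [0,0,0],"jaw": -1},
  {"delta_pos": [0,0,0.83],"rot": [0,0,0],"jaw": -1},
  {"delta_pos": [0,0,0.83],"rot": [0,0,0],"jaw": -1},
  {"delta_pos": [0,0,0.83],"rot": [0,0,0],"jaw": -1},
], force=30)

```text
clock: 17.23
ee_pos: [0.4425, 0.0943, 0.0073]
ee_rot: [-3.14, 0.003, 2.989]
contact_force: [-0.1, -3.1, 9.5]
finger_gap: 0.379
```

```bash
python3 - <<'E'
from h import *
o=ctrl.get_obs(); print(o["clock"],o["ee_pos"],o["ee_rot"],o["contact_force"],o["finger_gap"]*85)
E
```

```text
17.2333 [0.44254595 0.09431901 0.00732082] [-3.13973181e+00  2.67869950e-03  2.98906217e+00] [-0.09914469 -3.14582049  9.46910047] 32.255976676186684
```

Emit:
move_arm([
  {"delta_pos": [0,0,-0.1],"rot": [0,0,0],"jaw": -1},
  {"delta_pos": [0,0,-0.4],"rot": [0,0,0],"jaw": -1},
  {"delta_pos": [0,0,-0.7],"rot": [0,0,0],"jaw": -1},
  {"delta_pos": [0,0,-1],"rot": [0,0,0],"jaw": -1},
])

```text
clock: 17.57
ee_pos: [0.441, 0.0954, 0.1079]
ee_rot: [-3.14, -0.001, 2.991]
contact_force: [0.7, -0.7, -1.4]
finger_gap: 0.383
```

Emit:
move_arm([
  {"delta_pos": [0.03,-0.2,-0.3],"rot": [0,0,0],"jaw": -1},
  {"delta_pos": [0.06,-0.5,-0.6],"rot": [0,0,0],"jaw": -1},
  {"delta_pos": [0.1,-0.98,-0.8],"rot": [0,0,0],"jaw": -1},
])

```text
clock: 17.82
ee_pos: [0.4202, 0.0116, 0.185]
ee_rot: [3.14, 0.004, 2.994]
contact_force: [0.9, -1.6, -0.4]
finger_gap: 0.38
```

Emit:
move_arm([
  {"delta_pos": [-0.03,-0.32,0],"rot": [0,0,0],"jaw": -1},
  {"delta_pos": [-0.06,-0.64,0],"rot": [0,0,0],"jaw": -1},
  {"delta_pos": [-0.097,-0.956,0],"rot": [0,0,0],"jaw": -1},
])

```text
clock: 18.07
ee_pos: [0.4139, -0.0874, 0.183]
ee_rot: [-3.141, 0.002, 2.99]
contact_force: [1.8, 0.3, -0.8]
finger_gap: 0.38
```

Emit:
move_arm([
  {"delta_pos": [-0.03,-0.32,0],"rot": [0,0,0],"jaw": -1},
  {"delta_pos": [-0.06,-0.64,0],"rot": [0,0,0],"jaw": -1},
  {"delta_pos": [-0.097,-0.956,0],"rot": [0,0,0],"jaw": -1},
])

```text
clock: 18.32
ee_pos: [0.409, -0.1831, 0.1826]
ee_rot: [-3.141, 0.001, 2.99]
contact_force: [0.7, -0.5, -0.8]
finger_gap: 0.379
```

Emit:
move_arm([
  {"delta_pos": [-0.03,-0.32,0],"rot": [0,0,0],"jaw": -1},
  {"delta_pos": [-0.06,-0.64,0],"rot": [0,0,0],"jaw": -1},
  {"delta_pos": [-0.097,-0.956,0],"rot": [0,0,0],"jaw": -1},
  {"delta_pos": [-0.097,-0.956,0],"rot": [0,0,0],"jaw": -1},
  {"delta_pos": [-0.097,-0.956,0],"rot": [0,0,0],"jaw": -1},
])

```text
clock: 18.73
ee_pos: [0.4043, -0.2789, 0.1822]
ee_rot: [-3.142, 0.0, 2.987]
contact_force: [0.4, 1.7, -0.5]
finger_gap: 0.379
```

```bash
python3 - <<'E'
from red import *
o=ctrl.get_obs(); print(o["clock"],o["ee_pos"],o["ee_rot"],o["finger_gap"]*85,o["joint_pos"].round(2))
a=np.pi-.155; T=R.from_matrix(np.c_[[np.cos(a),np.sin(a),0],[np.sin(a),-np.cos(a),0],[0,0,-1]]); go([.3975,-.3865,.009],T)
E
```

```text
18.7333 [ 0.40433692 -0.27891992  0.18223315] [-3.14154513e+00  3.84235140e-04  2.98674358e+00] 32.213006300981974 [ 0.98  0.47 -0.68  2.15  0.47  0.68  1.4 ]
dpos [-0.0977 -1.0734  1.7324] rot [-0.      0.0001  0.    ]
```

Emit:
move_arm([
  {"delta_pos": [-0.03,-0.32,0],"rot": [0,0,0],"jaw": -1},
  {"delta_pos": [-0.06,-0.64,0.1],"rot": [0,0,0],"jaw": -1},
  {"delta_pos": [-0.097,-1,0.4],"rot": [0,0,0],"jaw": -1},
  {"delta_pos": [-0.097,-1,0.75],"rot": [0,0,0],"jaw": -1},
  {"delta_pos": [-0.097,-1,0.75],"rot": [0,0,0],"jaw": -1},
  {"delta_pos": [-0.097,-1,0.75],"rot": [0,0,0],"jaw": -1},
])

```text
clock: 19.23
ee_pos: [0.3993, -0.3756, 0.1064]
ee_rot: [3.139, -0.003, 2.992]
contact_force: [0.2, 0.4, -0.2]
finger_gap: 0.379
```

```bash
python3 - <<'E'
from red import *
o=ctrl.get_obs(); print(o["clock"],o["ee_pos"],o["ee_rot"],o["finger_gap"]*85)
a=np.pi-.155; T=R.from_matrix(np.c_[[np.cos(a),np.sin(a),0],[np.sin(a),-np.cos(a),0],[0,0,-1]]); go([.3975,-.3865,.0085],T)
E
```

```text
19.2333 [ 0.39925421 -0.37559802  0.10642929] [ 3.13913787e+00 -2.56407141e-03  2.99231708e+00] 32.24408494758977
dpos [-0.0014 -0.1128  0.979 ] rot [ 0.0008 -0.0008  0.0018]
```

Emit:
move_arm([
  {"delta_pos": [0,-0.09,0.2],"rot": [0,0,0],"jaw": -1},
  {"delta_pos": [0,-0.09,0.4],"rot": [0,0,0],"jaw": -1},
  {"delta_pos": [0,-0.09,0.6],"rot": [0,0,0],"jaw": -1},
  {"delta_pos": [0,-0.09,0.75],"rot": [0,0,0],"jaw": -1},
  {"delta_pos": [0,-0.09,0.86],"rot": [0,0,0],"jaw": -1},
  {"delta_pos": [0,-0.09,0.93],"rot": [0,0,0],"jaw": -1},
  {"delta_pos": [0,-0.09,0.96],"rot": [0,0,0],"jaw": -1},
  {"delta_pos": [0,-0.09,0.96],"rot": [0,0,0],"jaw": -1},
  {"delta_pos": [0,-0.09,0.96],"rot": [0,0,0],"jaw": -1},
])

```text
clock: 19.98
ee_pos: [0.399, -0.3869, 0.012]
ee_rot: [-3.14, 0.002, 2.991]
contact_force: [-0.8, -0.5, -0.4]
finger_gap: 0.381
```

```bash
python3 - <<'E'
from h import *
o=ctrl.get_obs(); print(o["clock"],o["ee_pos"],o["ee_rot"],o["contact_force"])
E
```

```text
19.9833 [ 0.3990328  -0.38693479  0.01197016] [-3.14034362e+00  1.55421729e-03  2.99091454e+00] [-0.80458643 -0.50975808 -0.39275564]
```

Lower the last 4 mm, release (a small opening) and lift away.

Emit:
move_arm([
  {"delta_pos": [0,0,0.02],"rot": [0,0,0],"jaw": -1},
  {"delta_pos": [0,0,0.04],"rot": [0,0,0],"jaw": -1},
  {"delta_pos": [0,0,0.045],"rot": [0,0,0],"jaw": -1},
  {"delta_pos": [0,0,0.045],"rot": [0,0,0],"jaw": -1},
  {"delta_pos": [0,0,0.045],"rot": [0,0,0],"jaw": 0.0},
  {"delta_pos": [0,0,0.045],"rot": [0,0,0],"jaw": 0.1},
  {"delta_pos": [0,0,0.045],"rot": [0,0,0],"jaw": 0.1},
  {"delta_pos": [0,0,0.045],"rot": [0,0,0],"jaw": 0.1},
  {"delta_pos": [0,0,-0.05],"rot": [0,0,0],"jaw": 0.1},
  {"delta_pos": [0,0,-0.25],"rot": [0,0,0],"jaw": 0.1},
  {"delta_pos": [0,0,-0.55],"rot": [0,0,0],"jaw": 0.1},
  {"delta_pos": [0,0,-0.9],"rot": [0,0,0],"jaw": 0.1},
])

```text
clock: 20.98
ee_pos: [0.3977, -0.3859, 0.1015]
ee_rot: [3.14, -0.002, 2.991]
contact_force: [-0.3, -0.9, -0.6]
finger_gap: 0.552
```

Emit:
move_arm([
  {"delta_pos": [0.3,0,-0.3],"rot": [0,0,0],"jaw": 0.1},
  {"delta_pos": [0.3,0,-0.7],"rot": [0,0,0],"jaw": 0.1},
  {"delta_pos": [0.3,0,-1],"rot": [0,0,0],"jaw": 0.1},
  {"delta_pos": [0.3,0,-1],"rot": [0,0,0],"jaw": 0.1},
  {"delta_pos": [0.3,0,-1],"rot": [0,0,0],"jaw": 0.1},
  {"delta_pos": [0.3,0,-1],"rot": [0,0,0],"jaw": 0.1},
])

```text
clock: 21.48
ee_pos: [0.3681, -0.3823, 0.2011]
ee_rot: [-3.141, 0.0, 2.99]
contact_force: [0.2, -0.4, -0.7]
finger_gap: 0.549
```

```bash
python3 - <<'E'
from red import *
o=ctrl.get_obs(); print(o["clock"],o["ee_pos"],o["contact_force"])
for n in("scene","side","wrist"): shot(n,n[:2]+"9")
for n in("sc9","si9"):
    print([back(load(n),c,.034)[0].round(3).tolist() for c,s in blobs(n,(0,110,50),(8,255,255))])
z=lambda n,a,k:cv2.resize(cv2.imread(f"pics/{n}.png")[a[1]:a[3],a[0]:a[2]],None,fx=k,fy=k,interpolation=cv2.INTER_CUBIC)
m=np.zeros((600,800,3),np.uint8)
m[:240,:425]=z("sc9",(325,175,410,223),5); m[240:600,:400]=z("si9",(235,125,335,215),4)[:360]*0+z("si9",(215,215,315,305),4)
m[:320,425:800]=z("si9",(275,125,350,189),5); m[320:600,425:798]=cv2.resize(cv2.imread("pics/wr9.png"),(373,280),interpolation=cv2.INTER_AREA)
cv2.imwrite("pics/m9.png",m)
E
```

```text
21.4833 [ 0.36813004 -0.38225967  0.20113521] [ 0.22481929 -0.35509444 -0.65819397]
[[0.754, -0.727, 0.034], [0.395, -0.378, 0.034], [0.439, 0.246, 0.034]]
[[0.743, -0.751, 0.034], [0.402, -0.382, 0.034], [0.526, -0.006, 0.034], [0.445, 0.247, 0.034]]
```

View pics/m9.png

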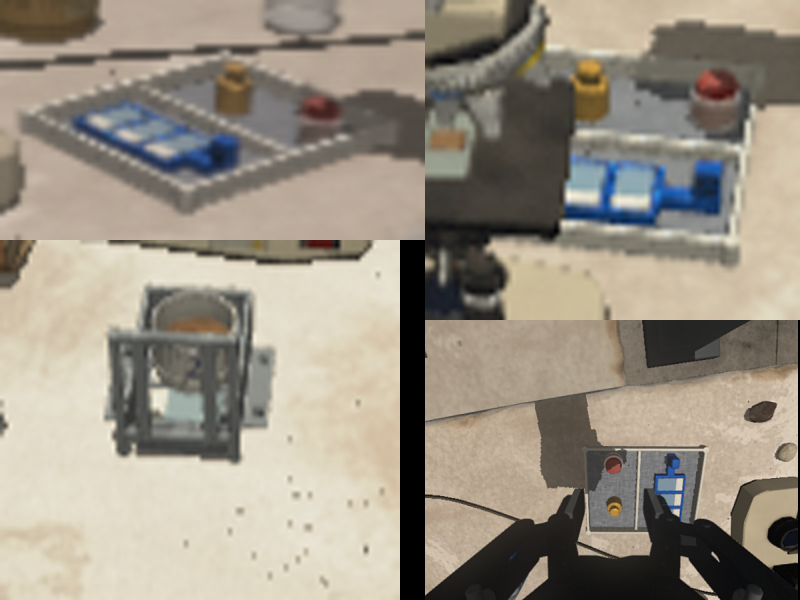

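The final views show three things. The carrier lies flat in the wide bay, and the vial stands upright beside the weight at the other end of the narrow bay. The tin stands upright in the holder on the settled grey carriers. The hand is clear of everything.

```bash
python3 -c "
from station import ctrl
print(ctrl.hand_in(), ctrl.get_obs()['clock'])"
```

```text
the job is handed in; nothing more can be done
the job is handed in; nothing more can be done
```

The job is done and handed in, at about 21.6 s on the robot's clock. The tray now holds one blue carrier, one red-capped vial and one brass weight.

- **What I did:** The weight was already in the tray, so I added a vial. I slid the blue carrier 160 mm out through the gate by its fin with the hand leaned back 35°. The push and pull on the hand stayed under about 10 N whenever I checked. I then regrasped the fin from straight above, carried it between the microscope and the robot, and laid it in the wide bay. The vial nearer the microscope went to the roomier end of the narrow bay.
- **Last checks:** In the final pictures the carrier lies flat, the vial and weight stand upright, and the open tin stands upright in the holder. The second vial still measures where it was at the start. I didn't measure the bystanders or the bench weight again, but I never moved the hand against them. The hand was clear at z = 0.20 m.
- **Disagreements:** The scene and side cameras differed by about 8 mm on where the vial stands, which I put down to coarse colour-blob centres. Both put it well inside the narrow bay. The grey carriers' drop is judged only from the low position of the tin, since the gate partly hides them.

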